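# Unlock and slide open the sunglasses display case

## Task

Open the sunglasses display case on the table: with a fingertip, press the steel spring plunger down and keep it down while you push the cover to the robot's left past it, then push the cover on until it is fully open and the plunger pops up through the second window and locks it there. Only push with the fingers, leave the loose things around the case alone, and finish clear of everything.

Things in the scene. Friction and masses are not known exactly. Their poses are not given: they have to be found in the camera images.
- case: Black flat display case fixed to the table, 230 mm deep (its x) by 330 mm long (its y). Origin: centre of its underside; x points away from its front, y to its left (the way the cover opens), z up. Flat deck 60 mm above the table; compartment with glasses in the right half. Runners 4 mm wide along front and back edges rise 14 mm above the deck.
- plunger (a joint): Steel spring plunger, a bar button at x -75, y -4 mm of the case. In m: 0 = up (top 78 mm above the table), 0.017 = fully down (top 1 mm above the deck). 3 N starts it, 8 N holds it fully down. Up, it stands in the cover's first window and blocks the cover; pressed 13 mm or more it clears the cover's underside, which then holds it down until the second window is over it.
- plunger_top (a point): Centre of the plunger's top face, which is 24 mm across (case x) by 48 mm long (case y); moves with it; axes parallel to the case's.
- cover (a joint): Sliding cover, grey metal frame, clear panel, 210 mm long (case y), in m: 0 = closed, grows to the case's left (+y), 0.112 = fully open at its end stop. Slides at about 3 N, some N more riding on the plunger; stays where left. Underside 65 mm, frame top 73 mm above the table. At 0.106 to 0.112 the plunger can spring up in the second window and lock it open.
- push_lip (a point): On the cover, moves with it: middle of the top edge (85 mm above the table) of the push lip, an upright face 50 mm wide (x) looking to the case's right, at the left end of the first window. That window is 54 mm (y) by 50 mm (x); closed, it surrounds the plunger with 3 mm left and right of it, so one fingertip can press the plunger and push this face. Closed, 27 mm left of the plunger's centre.
- second_window (a point): Centre of the cover's second window, at the frame's top face, moves with the cover. The window is 58 mm long (y) by 30 mm wide (x), 111 mm to the right of the first one's centre.
- glasses: Loose folded glasses with yellow lenses, about 46 x 140 x 46 mm, beside the front of the case; origin under its centre. Not to be moved.
- hard_case: Loose hard brown glasses case, 62 x 160 x 42 mm, beside the front of the case; origin under its centre. Not to be moved.
- lens_spray: Loose white lens spray bottle, 36 mm in diameter, 110 mm tall, upright to the right of the case; origin under its centre. Not to be moved.

How it is judged (in metres and radians):
On the way, in this order (a step that is already met when the one before it is completed fails the run):
1. the plunger is pressed down, clear of the cover, while the cover is still closed (value of joint plunger above 0.0125 m and value of joint cover below 0.015 m), for 0.1 s.
2. the cover has been pushed left past the plunger, over which it now lies (value of joint cover above 0.03 m and value of joint plunger above 0.011 m), for 0.05 s.
At the end, for the whole second after the job is handed in: The cover is open (at least 104 mm of its 112 mm) and at rest, and the plunger has popped up (within 3 mm of its top position) through the second window, locking the cover open (value of joint cover above 0.104 m and value of joint plunger below 0.003 m and velocity of joint cover between -0.005 and 0.005 m/s); the robot touches nothing.
It fails at once if the loose glasses is moved by more than 20 mm, lifted or tipped over (distance of glasses from where it was at the start of the episode above 0.02 m or angle between glasses's own z axis and vertical above 0.4 rad).
It fails at once if the hard glasses case is moved by more than 20 mm, lifted or tipped over (distance of hard_case from where it was at the start of the episode above 0.02 m or angle between hard_case's own z axis and vertical above 0.4 rad).
It fails at once if the lens spray bottle is moved by more than 20 mm, lifted or tipped over (distance of lens_spray from where it was at the start of the episode above 0.02 m or angle between lens_spray's own z axis and vertical above 0.4 rad).
It also fails if it takes over 32 s, if anything falls off the work surface, if the arm or the gripper's body presses on something with over 40 N, if the wrist force passes 120 N, or if a joint passes its speed limit or range.

## Robot

A 6-joint arm with a two-finger parallel gripper is mounted at the origin on the work surface. World frame = base frame: x ahead of the robot, y to its left, z up, the work surface at z = 0. Lengths are in m, angles in degrees, forces in N, time in s.
With the tool pointing down it reaches from about 0.3 to 0.775 m from the base axis. Payload 14.6 kg.
Tool frame: the origin (TCP) lies at the very end of the fingers, on their centre line; the grasp point (between the pads) lies robot.grasp_offset behind it (robot.grasp_offset is the distance from the TCP to the grasp point, in m); z points along the fingers, y is the direction in which the jaws open and shut (so a half turn about z gives the same grasp; the last joint's range is limited). The gripper opens to 85 mm and grips with 20 to 120 N. Pads are 22 mm wide; open, the fingers measure 114 mm over their backs; the gripper's body (76 mm by 85 mm) begins 54 mm behind the grasp point. The pads swing forward as they close: fully open they stand 13 mm farther back than shut.
Start: joints at [71.242, 17.183, 87.147, -0, 75.671, -3.816], TCP at [0.142, 0.531, 0.231] pointing down, gripper open.
Joint ranges: [-173.82, 173.82], [-45.26, 126.66], [13.44, 144.39], [-59.66, 239.66], [0, 175.72], [-146.38, 146.38]. Speed limits (degrees/s): [127.2, 127.2, 147.25, 180, 180, 180].

## Interface

Orientations are given as a 3x3 rotation matrix whose columns are the frame's x, y, z axes.
In Python, from rig import robot gives the robot as it stands.
- The arm moves only by the tool servo_tool, never from a script. Its argument "rows" is a list of rows, each a list of 6 numbers: the shift along the tool's x, y, z in mm, then the turn, a rotation vector about the tool's x, y, z in degrees. A call has 1 to 5 rows; each row shifts and turns the commanded pose from where the row before left it, along the tool's axes as they then stand; what a row does not reach is not made up. A row lasts 1/12 s, in which the tool goes at most 41.7 mm and 7.16 degrees, less where a joint would pass 70% of its speed; a pose out of reach is approached as far as the arm can. A call is refused whole if a number of a shift passes 41.7 or a number of a turn 7.16, either way. A call with a gripper value outside its range is refused whole. "claw" is the opening, from 0 (shut) to 1 (fully open), set as the call begins (left out, the last holds). The fingers move at their own pace and stop on an object; "force" is the grip in N (left out, the last holds). Time passes only in rows, so rows that do not move let the fingers close. It gives the time, the measured TCP pose, the force and the opening at its end, in the units of the state.
- robot.get_state(): the state, without advancing time (a new reading comes with each control period).
- robot.snapshot(name): name is "scene" or "top" or "wrist"; returns a dict with "frame" (480x640x3 uint8, red, green, blue), "depth" (480x640 float32, m along the optical axis (not along the pixel's ray), 0 where there is no reading), "mtx" (3x3 intrinsics, pixels), "k1" (the pictures are not rectified: a ray, as slopes to the right and down, at radius r is drawn at 1 + k1 r^2 times it, then the intrinsics apply), "T" (4x4, takes a point from camera to world coordinates); the wrist camera has in their place "T_tool_cam" (4x4, takes a point from camera to tool coordinates, whose origin is the TCP and whose axes are the flange's). Camera axes: x right, y down, z forward; pixel columns grow to the right and rows downward; lengths in m; the calibration is good to about 2 mm. A picture is of the moment at which its call begins: read the wrist's pose just before it.
- robot.hand_in(): hands the job in, once; it reports no verdict.
The state is a dict: "time": time; "q": joint angles; "joint_velocities": joint speeds; "effort": joint torques, N m; "eef_pos": TCP position; "orientation": TCP orientation; "wrist_force": force on the tool from outside, world axes, zero at the start; "moment": the same for the moment, N m; "gripper_width": finger opening in m.
Only numpy, scipy, OpenCV 4.12 (cv2) and the standard library are available. Lean on these libraries where they do the work, as an engineer would, in place of code of your own. Each camera call takes 0.05 s, during which the arm holds its last target. There are 200 camera calls.

## Working session

There is one attempt and no reset: what is moved stays moved. The work goes in short steps, Python scripts to look and compute and a tool call to move; the robot and the scene stay as the last step left them, time stands still between calls to the robot, and variables do not carry over. Pictures are saved under pics/ and viewed, about 8 in all and at most 12, crops included, and the job is handed in when it is done.

Besides the shell and the picture viewer there is one more tool, called as a command line: name --pt "numbers of a row" for each row, then --argument value for the rest. servo_tool: Moves the arm, as the interface text tells. Its arguments: {"type":"object","properties":{"rows":{"type":"array","items":{"type":"array","items":{"type":"number"}}},"claw":{"type":"number"},"force":{"type":"number"}},"required":["rows"]}

```bash
mkdir -p pics
cat > h.py <<'E'
import numpy as np,cv2
from rig import robot
def snap(n,f):
    s=robot.snapshot(n); cv2.imwrite(f'pics/{f}.png',cv2.cvtColor(s['frame'],cv2.COLOR_RGB2BGR)); np.savez(f'{f}.npz',**{k:v for k,v in s.items()}); return s
def pts(s,T):
    K=np.array(s['mtx']);v,u=np.mgrid[:480,:640]
    xd=(u-K[0,2])/K[0,0];yd=(v-K[1,2])/K[1,1];x,y=xd.copy(),yd.copy()
    for _ in range(8):
        f=1+s['k1']*(x*x+y*y);x,y=xd/f,yd/f
    z=s['depth'];P=np.stack([x*z,y*z,z,np.ones_like(z)],-1)@np.array(T).T
    return P[...,:3]
E
python3 - <<'E'
from h import *
st=robot.get_state();print(st, robot.grasp_offset)
s=snap('top','top');snap('scene','scene')
P=pts(s,s['T']);np.save('topP.npy',P);print(s['T'])
E
```

```text
{'time': 0.0, 'q': array([ 7.12406240e+01,  1.72166503e+01,  8.71823159e+01,  3.44425419e-04,
        7.56715253e+01, -3.81522173e+00]), 'joint_velocities': array([-0.02807871,  0.05148565, -0.06600175, -0.08033032,  0.0509427 ,
        0.02040983]), 'effort': array([-3.93749200e-03, -5.43484604e+01, -3.61807644e+01, -2.66236448e-04,
        3.89048873e-03, -5.83804024e-06]), 'eef_pos': array([0.14174654, 0.53115984, 0.23069666]), 'orientation': array([[-9.66177234e-01,  2.57878637e-01, -4.01175363e-04],
       [ 2.57878934e-01,  9.66176538e-01, -1.16307855e-03],
       [ 8.76731124e-05, -1.22719469e-03, -9.99999243e-01]]), 'wrist_force': array([-0.31900349, -0.34842185,  0.59087883]), 'moment': array([0.03710412, 0.00403493, 0.026256  ]), 'gripper_width': 0.0855003126587594} 0.0187
[[ 0.01971393 -0.98298877  0.18260462  0.40958063]
 [-0.99977812 -0.01802618  0.01089802 -0.08362254]
 [-0.00742097 -0.18277895 -0.98312603  0.84841503]
 [ 0.          0.          0.          1.        ]]
```

View pics/top.png

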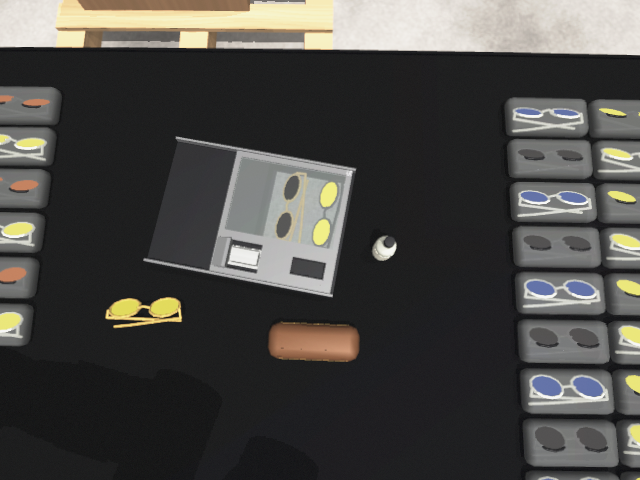

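View pics/scene.png

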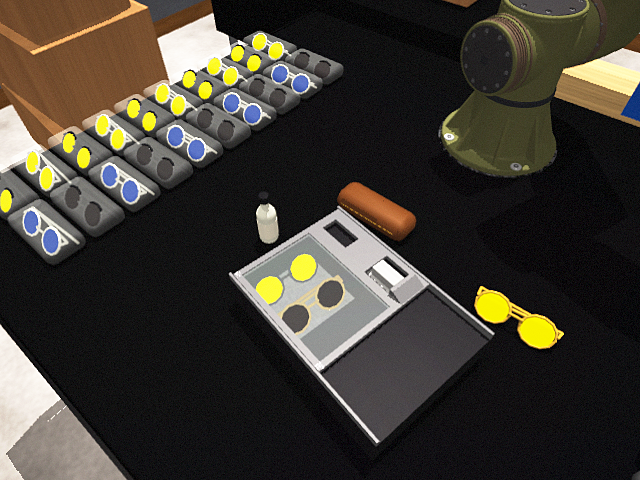

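The top view shows the plunger at about (243,257), the second window at (308,268), the case corners at (177,139), (355,169), (332,295) and (145,261), and the spray at (384,248). The scene view agrees. Next I'll measure.

Run:
```python
from h import *
P=np.load('topP.npy');s=np.load('top.npz')
def at(u,v,r=1):
    return np.nanmedian(P[v-r:v+r+1,u-r:u+r+1].reshape(-1,3),0).round(4)
for n,u,v in [('pl',243,257),('pl2',238,255),('w2',308,268),('deck',190,200),('fr',265,275),('hc',314,342),('gl',145,308),('spray',384,248)]: print(n,at(u,v))
z=P[...,2]
c=P[(abs(z-.074)<.02)&(P[...,0]<.75)&(abs(P[...,1])<.4)][:,:2]
# case mask: z .05-.09 largest component
m=((z>.05)&(z<.095)).astype(np.uint8);n,l,st,ce=cv2.connectedComponentsWithStats(m)
i=l[200,190];q=P[l==i]
r=cv2.minAreaRect(q[:,:2].astype(np.float32));print(r,cv2.boxPoints(r))
np.save('caseq.npy',q)
c=cv2.resize(s['frame'][210:310,180:340,::-1],(800,500),interpolation=cv2.INTER_CUBIC)
cv2.imwrite('pics/crop.png',c)
np.set_printoptions(linewidth=250)
print((z[242:270:2,218:268:2]*1000).round().astype(int))
```

```text
pl [0.5146 0.054  0.0762]
pl2 [0.518  0.0626 0.0761]
w2 [ 0.4999 -0.0566  0.0578]
deck [0.6181 0.1576 0.0585]
fr [0.4852 0.0158 0.0717]
hc [ 0.3743 -0.0694  0.0415]
gl [0.4263 0.2344 0.0278]
spray [ 0.5338 -0.1855  0.0803]
((0.5922622680664062, 0.04528205096721649), (0.33187413215637207, 0.23164694011211395), 80.2855453491211) [[ 0.45009968 -0.0987318 ]
 [ 0.6784251  -0.13781945]
 [ 0.7344248   0.1892959 ]
 [ 0.50609946  0.22838356]]
[[ 73  76  77  80  83  80  81  66  58  58  59  59  60  57  67  70  68  71  69  71  72  70  69  71  71]
 [ 73  74  76  81  84  83  78  61  57  58  60  59  55  56  57  56  59  58  58  66  70  72  71  71  71]
 [ 74  77  81  83  82  82  73  59  61  58  58  59  56  57  59  59  55  58  56  58  60  61  59  71  72]
 [ 76  80  80  81  83  82  69  77  78  77  77  74  60  58  60  56  59  61  58  58  60  56  73  70  73]
 [ 73  78  79  84  83  82  64  76  76  76  76  76  75  74  77  77  75  58 848  58  58  57  69  70  73]
 [ 80  82  84  82  83  79  64  75  77  75  75  75  77  77  78  75  74  78  77  77  76  57  69  73  70]
 [ 75  79  82  82  80  77  73  76  76  76  75  77  75  75  77  75  77  75  78  75  76  57  71  73  74]
 [ 78  79  84  84  82  71  77  77 848  75  76  75  77  78  74  78  78  75  75  75  76  58  73  70  71]
 [ 76  80  82  83  84  67  75  75  76  76  76  77  76  76  78  77  75  78  76  77  72  71  70  70  73]
 [ 77  81  82  81  81  64  74  74  75  77  75  78  75  76  80  77  76  75  76  76  64  72  71  70  73]
 [ 80  82  82  83  75  60  57  61  58  64  72  71  76  76  75  76  77  77  75  76  62  71  71  71  71]
 [ 78  82  80  82  74  58  58  60  58  57  60  61  59  58  61  69  75  76  76  75  57  71  71  73  71]
 [ 69 848  84  83  73  57  60  59  59  60  58  58  59  58  59  58  60  61  58  56  71  69  73  70  72]
 [ 70  70  71  71  71  70  57  60  57  57  61  57  60  60  59  62  57  59  61  59  69  72  72  71  72]]
```

View pics/crop.png

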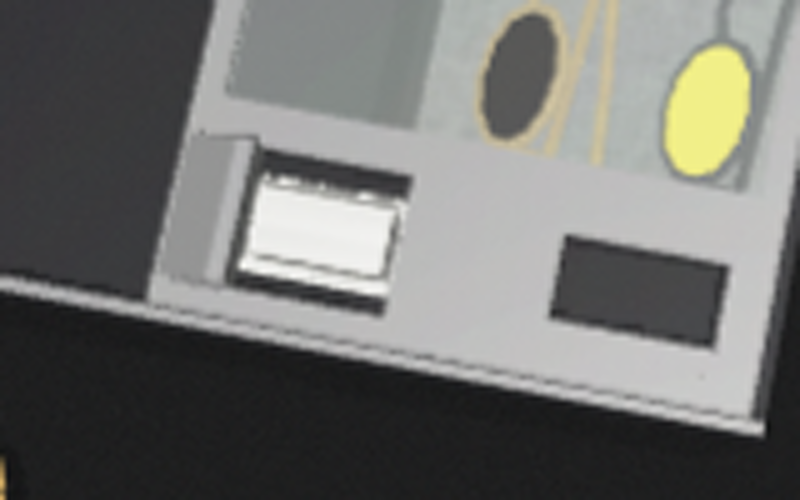

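The plunger top is at about (0.518, 0.054) and the case yaw is -9.7°. I'll approach at height with the fingers shut, with tool y along case y.

servo_tool --pt "0 0 0 0 0 -5.2" --pt "-25 -22 0 0 0 0" --pt "-25 -22 0 0 0 0" --pt "-25 -22 0 0 0 0" --pt "-25 -22 0 0 0 0" --claw 0 --force 60

```text
time: 0.52
eef_pos: [0.226, 0.4264, 0.2309]
orientation: [[-0.986, 0.169, -0.0], [0.169, 0.986, -0.001], [0.0, -0.001, -1.0]]
wrist_force: [0.9, 0.1, -0.2]
gripper_width: 0.0252
```

servo_tool --pt "-25 -22 0 0 0 0" --pt "-25 -22 0 0 0 0" --pt "-25 -22 0 0 0 0" --pt "-25 -22 0 0 0 0" --pt "-25 -22 0 0 0 0"

```text
time: 0.93
eef_pos: [0.3307, 0.2967, 0.2312]
orientation: [[-0.986, 0.169, -0.0], [0.169, 0.986, -0.0], [0.0, -0.0, -1.0]]
wrist_force: [1.1, 0.5, -0.3]
gripper_width: -0.0003
```

servo_tool --pt "-25 -22 0 0 0 0" --pt "-25 -22 0 0 0 0" --pt "-25 -22 0 0 0 0" --pt "-25 -22 0 0 0 0" --pt "-25 -22 0 0 0 0"

```text
time: 1.35
eef_pos: [0.4353, 0.1671, 0.2312]
orientation: [[-0.986, 0.169, -0.0], [0.169, 0.986, -0.0], [0.0, -0.0, -1.0]]
wrist_force: [0.5, 0.9, -0.5]
gripper_width: -0.0003
```

servo_tool --pt "-25 -22 0 0 0 0" --pt "-25 -22 0 0 0 0" --pt "-25 -22 0 0 0 0" --pt "0 0 0 0 0 0" --pt "0 0 0 0 0 0"

```text
time: 1.77
eef_pos: [0.4977, 0.0897, 0.2306]
orientation: [[-0.985, 0.172, -0.001], [0.172, 0.985, -0.0], [0.001, -0.0, -1.0]]
wrist_force: [0.0, 0.6, 1.0]
gripper_width: 0.0001
```

servo_tool --pt "-26 -24 0 0 0 0" --pt "0 0 35 0 0 0" --pt "0 0 35 0 0 0" --pt "0 0 0 0 0 0" --pt "0 0 0 0 0 0"

```text
time: 2.18
eef_pos: [0.5181, 0.0635, 0.1609]
orientation: [[-0.986, 0.168, -0.003], [0.168, 0.986, -0.0], [0.003, -0.001, -1.0]]
wrist_force: [0.3, -1.2, 1.1]
gripper_width: -0.0
```

Run:
```python
from h import *
st=robot.get_state();s=snap('wrist','wrist1')
T=np.eye(4);T[:3,:3]=st['orientation'];T[:3,3]=st['eef_pos'];P=pts(s,T@s['T_tool_cam']);np.save('w1.npy',P)
print(st['eef_pos'])
```

```text
[0.51806569 0.06352678 0.16091798]
```

View pics/wrist1.png

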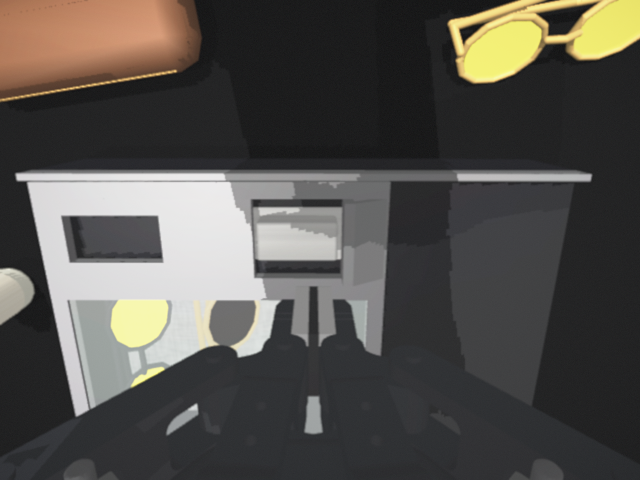

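The wrist view shows the plunger at about (298,234), with the lip to its right at (352,245) and the shut fingertips at (313,290).

Run:
```python
from h import *
P=np.load('w1.npy');R=np.array([[.9857,.1687],[-.1687,.9857]])
O=np.array([.5181,.0635])
def rel(q): return ((q[:,:2]-O)@R)*1000
w=P[190:290,240:400].reshape(-1,3);z=w[:,2]
for n,a,b in [('plunger',.0755,.081),('lip',.0822,.09)]:
    r=rel(w[(z>a)&(z<b)]);print(n,len(r),np.percentile(r,[3,50,97],axis=0).round(1).tolist(),np.median(z[(z>a)&(z<b)]))
t=P[275:480:1].reshape(-1,3);k=(t[:,2]>.13)&(t[:,2]<.185);r=rel(t[k])
print('tips',k.sum(),np.percentile(r,[1,50,99],axis=0).round(1) if k.sum() else '')
np.set_printoptions(linewidth=250)
print((P[215:285:6,245:380:6,2]*1000).round().astype(int))
```

```text
plunger 4228 [[-21.8, -31.7], [-0.5, 0.4], [20.2, 35.6]] 0.07704962302388108
lip 1205 [[-23.5, 16.9], [-0.7, 20.8], [24.1, 25.3]] 0.08367185616497425
tips 2001 [[-11.6 -13.7]
 [-10.5  -0.3]
 [ -6.3  12.8]]
[[ 74  71  60  61  60  59  60  61  60  60  60  59  60  59  60  60  59  85  85  83  81  78  76]
 [ 73  71  59  75  74  74  74  74  73  74  73  73  72  73  74  73  61  83  84  83  79  78  75]
 [ 72  71  77  77  77  77  77  78  77  77  77  77  77  78  76  78  60  84  84  83  80  77  75]
 [ 73  71  76  77  78  77  76  77  77  79  76  78  77  76  78  77  60  84  83  82  79  78  76]
 [ 72  73  77  77  77  77  76  76  77  77  78  77  77  77  77  77  60  84  83  83  79  78  75]
 [ 71  73  76  76  77  78  76  77  77  78  76  77  76  78  76  77  60  84  84  81  80  77  75]
 [ 72  72  75  77  77  78  77  77  76  77  77  77  76  77  78  77  60  84  84  82  78  76  76]
 [ 71  73  60  77  76  76  77  77  76  76  78  77  77  78  77  77  64  84  84  82  79  77  75]
 [ 73  72  59  59  58  59  58  59  59  59  58  58  58  57  59  59  66  85  84  82  79  76  75]
 [ 72  71  58  60  58  59  59  59  60  59  60  59 303  60  60  60  67  85  84  81  79  75  74]
 [ 72  73  67  67  68  67  68  68  67  67  68  68  68  68  67  68  68  83  84  82  80  76  74]
 [ 72  72  72  71  71  71  72  72  72  73  73  72  72  72  71  72  71  84  85  81  79  76  72]]
```

Alignment is good: the lip face is 17 mm left of the TCP and the finger half-width is about 13.5 mm. I'll shift 2 mm right, then descend and press.

servo_tool --pt "0 -2 35 0 0 0" --pt "0 0 35 0 0 0" --pt "0 0 8 0 0 0" --pt "0 0 0 0 0 0" --pt "0 0 0 0 0 0"

```text
time: 2.65
eef_pos: [0.5197, 0.0612, 0.0856]
orientation: [[-0.986, 0.169, 0.002], [0.169, 0.986, 0.0], [-0.002, 0.001, -1.0]]
wrist_force: [0.5, -0.3, 0.5]
gripper_width: -0.0006
```

servo_tool --pt "0 0 5 0 0 0" --pt "0 0 5 0 0 0" --pt "0 0 5 0 0 0" --pt "0 0 5 0 0 0" --pt "0 0 0 0 0 0"

```text
time: 3.07
eef_pos: [0.5196, 0.0609, 0.0636]
orientation: [[-0.986, 0.169, 0.003], [0.169, 0.986, 0.0], [-0.003, 0.001, -1.0]]
wrist_force: [3.4, 1.2, 6.2]
gripper_width: 0.0002
```

The plunger is down about 14 mm at 6 N. I'll go 1 mm deeper, hold, then push left.

servo_tool --pt "0 0 1 0 0 0" --pt "0 0 0 0 0 0" --pt "0 0 0 0 0 0" --pt "0 0 0 0 0 0"

```text
time: 3.4
eef_pos: [0.5196, 0.061, 0.0632]
orientation: [[-0.986, 0.169, 0.003], [0.169, 0.986, 0.0], [-0.003, 0.001, -1.0]]
wrist_force: [2.8, 1.3, 6.5]
gripper_width: 0.0003
```

servo_tool --pt "0 4 0 0 0 0" --pt "0 4 0 0 0 0" --pt "0 4 0 0 0 0" --pt "0 4 0 0 0 0" --pt "0 4 0 0 0 0"

```text
time: 3.82
eef_pos: [0.5225, 0.0798, 0.0629]
orientation: [[-0.986, 0.169, 0.001], [0.169, 0.986, -0.001], [-0.001, -0.001, -1.0]]
wrist_force: [-1.0, -8.5, 7.1]
gripper_width: 0.0002
```

servo_tool --pt "0 5 0 0 0 0" --pt "0 5 0 0 0 0" --pt "0 5 0 0 0 0" --pt "0 5 0 0 0 0" --pt "0 5 0 0 0 0"

```text
time: 4.23
eef_pos: [0.5267, 0.1046, 0.0628]
orientation: [[-0.986, 0.17, 0.001], [0.17, 0.986, -0.001], [-0.001, -0.001, -1.0]]
wrist_force: [0.5, -8.1, 6.7]
gripper_width: -0.0001
```

servo_tool --pt "0 6 -1 0 0 0" --pt "0 6 -1 0 0 0" --pt "0 6 -1 0 0 0" --pt "0 6 -1 0 0 0" --pt "0 6 0 0 0 0"

```text
time: 4.65
eef_pos: [0.5306, 0.134, 0.0654]
orientation: [[-0.986, 0.169, -0.003], [0.169, 0.986, -0.002], [0.002, -0.002, -1.0]]
wrist_force: [-1.0, -8.8, -2.3]
gripper_width: -0.0002
```

servo_tool --pt "0 6 0 0 0 0" --pt "0 6 0 0 0 0" --pt "0 6 0 0 0 0" --pt "0 6 0 0 0 0" --pt "0 6 0 0 0 0"

```text
time: 5.07
eef_pos: [0.5357, 0.1636, 0.0654]
orientation: [[-0.986, 0.169, -0.003], [0.169, 0.986, -0.002], [0.002, -0.002, -1.0]]
wrist_force: [-1.5, -7.5, -1.6]
gripper_width: -0.0
```

servo_tool --pt "0 3 0 0 0 0" --pt "0 3 0 0 0 0" --pt "0 2 0 0 0 0" --pt "0 2 0 0 0 0" --pt "0 0 0 0 0 0"

```text
time: 5.48
eef_pos: [0.5378, 0.1742, 0.0658]
orientation: [[-0.986, 0.169, -0.001], [0.169, 0.986, -0.0], [0.001, -0.001, -1.0]]
wrist_force: [-1.0, -2.5, -1.2]
gripper_width: 0.0001
```

servo_tool --pt "0 1 0 0 0 0" --pt "0 1 0 0 0 0" --pt "0 0 0 0 0 0"

```text
time: 5.73
eef_pos: [0.5384, 0.1762, 0.0662]
orientation: [[-0.986, 0.169, -0.0], [0.169, 0.986, -0.0], [0.0, -0.0, -1.0]]
wrist_force: [-0.1, -2.5, -1.6]
gripper_width: -0.0001
```

Run:
```python
from h import *
s=snap('scene','scene2');s=snap('top','top2');P=pts(s,s['T']);z=P[...,2]
q=(P[...,:2]-[.5177,.054])@np.array([[.9857,.1687],[-.1687,.9857]])
k=(abs(q[...,0])<.009)&(abs(q[...,1])<.02);print('plunger z',np.median(z[k]),k.sum())
cv2.imwrite('pics/c2.png',cv2.resize(cv2.imread('pics/scene2.png')[190:400,230:510],(800,600)))
```

```text
plunger z 0.07621664422307295 242
```

View pics/c2.png

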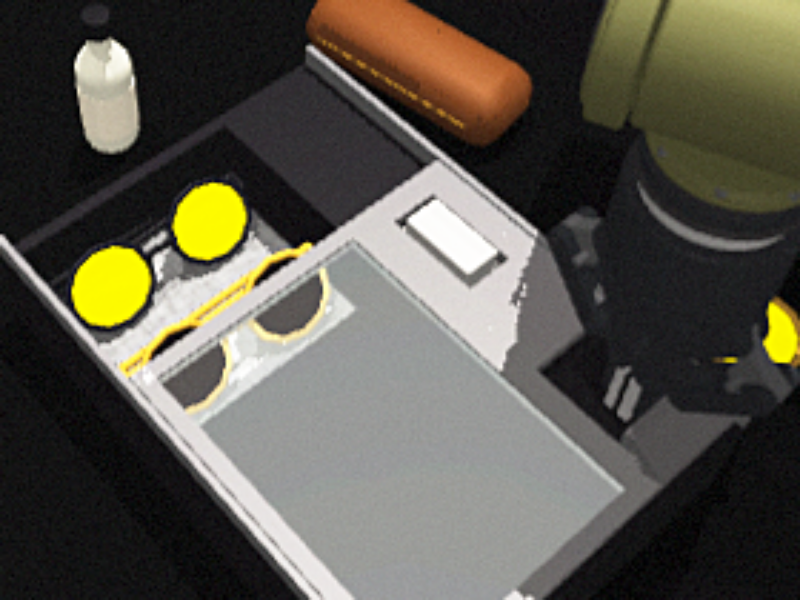

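The crop shows the white plunger standing up in the second window at (455,240), with a measured height of 76 mm, the same as before pressing. Next I'll back off the lip and lift straight out.

servo_tool --pt "0 -6 0 0 0 0" --pt "0 0 -15 0 0 0" --pt "0 0 -35 0 0 0" --pt "0 0 -40 0 0 0" --pt "0 0 -40 0 0 0"

```text
time: 6.25
eef_pos: [0.5371, 0.1699, 0.1979]
orientation: [[-0.986, 0.169, -0.0], [0.169, 0.986, 0.0], [0.0, 0.0, -1.0]]
wrist_force: [0.3, 0.6, 0.4]
gripper_width: 0.0002
```

servo_tool --pt "0 0 -20 0 0 0" --pt "0 0 0 0 0 0" --pt "0 0 0 0 0 0" --pt "0 0 0 0 0 0" --pt "0 0 0 0 0 0"

```text
time: 6.67
eef_pos: [0.537, 0.17, 0.2149]
orientation: [[-0.986, 0.169, -0.002], [0.169, 0.986, -0.0], [0.002, -0.001, -1.0]]
wrist_force: [0.2, 0.5, 0.3]
gripper_width: -0.0001
```

Run:
```python
from h import *
snap('scene','scene3');s=snap('top','top3');P=pts(s,s['T']);z=P[...,2]
q=(P[...,:2]-[.5177,.054])@np.array([[.9857,.1687],[-.1687,.9857]])
k=(abs(q[...,0])<.009)&(abs(q[...,1])<.02);print('plunger z',np.median(z[k]),k.sum())
# cover right edge along case y, strip between window and rear (z ~ .072 vs deck/compartment lower)
k=(q[...,0]<-.018)&(q[...,0]>-.028)&(z>.066)&(z<.08)&(abs(q[...,1])<.2);print('cover right edge rel plunger y',np.percentile(q[k][:,1],[0.5,1,2]))
P0=np.load('topP.npy')
for n,u,v in [('hc',314,342),('spray',384,248)]: print(n,(np.nanmedian(P[v-2:v+3,u-2:u+3].reshape(-1,3),0)-np.nanmedian(P0[v-2:v+3,u-2:u+3].reshape(-1,3),0)).round(4))
st=robot.get_state();print(st['time'],st['eef_pos'],st['wrist_force'])
```

```text
plunger z 0.07620615593422664 246
cover right edge rel plunger y [-0.0452873  -0.04475223 -0.04328404]
hc [0.     0.     0.0005]
spray [-0.0001  0.0002  0.0007]
6.7667 [0.5371156  0.17012261 0.21514224] [0.30050069 0.99245796 0.09174739]
```

View pics/scene3.png

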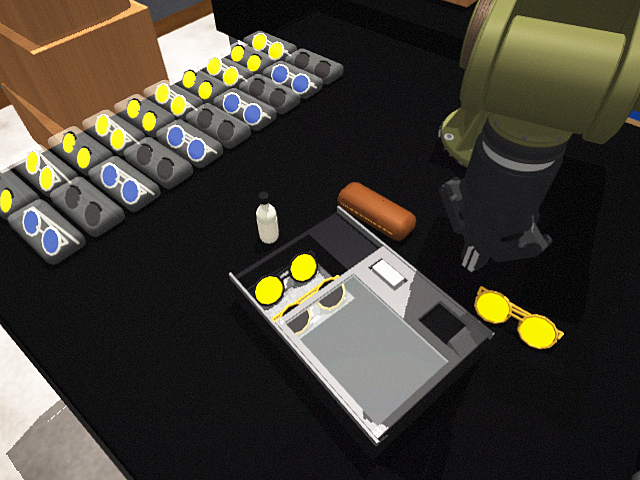

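The view shows the cover open, the plunger up in the second window at (388,272), the loose things where they were, and the arm clear.

```bash
python3 -c "
from rig import robot
print(robot.hand_in())"
```

```text
the job is handed in; nothing more can be done
None
```

The display case is open and locked, and I handed the job in at about 6.8 s of the 32 s; no verdict was reported. I pressed the plunger with the shut fingertips (about 15 mm down, 6.5 N). With it held down I pushed the lip left about 110 mm until the plunger popped up in the second window. Then I backed off and lifted straight up.

- **Plunger and cover:** after I backed away, the plunger top measured 76.2 mm by camera, the same reading as before pressing. The last picture shows it standing in the second window with the cover open. I didn't get an exact reading of the cover's opening; the 110 mm is from the fingertip's travel.
- **Loose things:** the hard case and the spray bottle show no measurable movement. I checked the glasses only by eye, and they look unmoved.
- **Arm:** it finished about 0.13 m above the case, with wrist force around 1 N or less.

None of the checks failed or disagreed.

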